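# Lock the sample carousel at its loading station

## Task

Turn the sample carousel (the blue bar on its hub is there to grip) until the yellow-ringed index hole stands over the yellow-marked socket of the grey stand. Then take the index pin with the yellow grip out of the white rack, put it down through that hole into the socket until its steel collar lies flat on the carousel, and let go.

Things in the scene. Friction and masses are not known exactly. Their poses are not given: they have to be found in the camera images.
- index_pin: Pin with yellow grip, upright in a hole of the white rack (220x90x55 mm; the other holes, 70 mm apart along the pin's x, hold 105 mm high capped tubes: close along y). Origin: shank tip, z up; starts 21 mm above the table. Steel shank 16 mm thick from 0 to 34 mm (6 mm taper), 42 mm collar to 40 mm, round grip 22 mm thick to 95 mm: grasp at 75 mm. Lift over 40 mm to clear the rack. About 120 g.
- carousel (a joint): Turn of the white six-lobed carousel, rad, anticlockwise from above; 0 = index hole over socket. Starts at 0.5 to 1.2: turn it clockwise. Light friction, stays where left; the pin passes within about 0.17 of 0. Radius 100 mm, plate top 42 mm above the table. The yellow ring lobe has the 26 mm index hole, 75 mm from the axis; five lobes carry blue-capped vials, 58 mm high.
- hub_grip (a point): Point on the carousel's upright axis, inside its blue hub bar, 92 mm above the table: grasp the bar here. Bar 14 mm thick, 64 mm long, from 68 to 110 mm above the table. The frame turns with the carousel: x across the bar's thickness (close along x), pointing to the index hole; y along the bar; z up.
- socket (a point): Centre of the mouth of the 32 mm through hole in the fixed grey stand (260x250x28 mm), 28 mm above the table, 75 mm from the carousel's axis; a yellow stripe runs from it to the stand's edge. x points away from the axis, z up. Pin home: tip 20 mm below this point, collar's underside on the yellow ring 14 mm above it. Close along y here, clear of the hub bar.
There are look-alikes about, which are no part of the job. Of the things like the index_pin, leave any that is green or red; of the rest the larger one is meant.

How it is judged:
By the outcome, as a careful person would: the job done as asked, in the order asked, and still so for the second after the job is handed in, with the robot touching nothing.
It also fails if it takes over 48 s, if anything falls off the work surface, if the arm or the gripper's body presses on something with over 40 N, if the wrist force passes 120 N, or if a joint passes its speed limit or range.

## Robot

A 7-joint arm with a two-finger parallel gripper is mounted at the origin on the work surface. World frame = base frame: x ahead of the robot, y to its left, z up, the work surface at z = 0. Lengths are in m, angles in rad, forces in N, time in s.
With the tool pointing down it reaches from about 0.4 to 0.85 m from the base axis. Payload 10.4 kg.
Tool frame: the origin (TCP) lies at the very end of the fingers, on their centre line; the grasp point (between the pads) lies 19 mm behind it (manip.grip_point_offset is the z of the grasp point in the tool frame, in m); z points along the fingers, y is the direction in which the jaws open and shut (so a half turn about z gives the same grasp; the last joint's range is limited). The gripper opens to 85 mm and grips with 20 to 120 N. Pads are 22 mm wide; open, the fingers measure 114 mm over their backs; the gripper's body (76 mm by 85 mm) begins 54 mm behind the grasp point. The pads swing forward as they close: fully open they stand 13 mm farther back than shut.
Start: joints at [-1.235, 0.332, -0.065, 1.46, 0.022, 1.35, -0.088], TCP at [0.219, 0.585, 0.231] pointing down, gripper open.
Joint ranges: [-2.6, 2.6], [-0.5, 2.12], [-1.47, 1.34], [0.16, 2.42], [-1.27, 4.41], [0.06, 2.06], [-2.6, 2.6]. Speed limits (rad/s): [2.22, 2.22, 2.79, 2.79, 3.14, 3.14, 3.14].

## Interface

Orientations are given as a unit quaternion [x, y, z, w].
In Python, from workcell import manip, camera, get_calibration, hand_in gives the robot as it stands.
- The arm moves only by the shell command python3 -m pendant 'ROWS' [FORCE]. ROWS is JSON, a list of rows, each a list of 5 numbers: the shift along the tool's x, y, z in units of 40 mm (1.0 is 40 mm), then the turn about the tool's z in units of 6 degrees (1.0 is 6 degrees), then the closure, from 0 (fully open) to 1 (shut). A call has 1 to 5 rows; each row is the pose to reach, as a shift and turn from the pose commanded when the call began, along the tool's axes at that moment; what a row does not reach only later rows make up. A row lasts 1/8 s, in which the tool goes at most 62.5 mm and 10.7 degrees, less where a joint would pass 70% of its speed; a pose out of reach is approached as far as the arm can. A call with a gripper value outside its range is refused whole. The fingers move at their own pace and stop on an object; FORCE is the grip in N (left out, the last holds). Time passes only in rows, so rows that repeat a pose let the fingers close. It gives the time, the measured TCP pose, the force and the opening at its end, in the units of the state.
- manip.get_obs(): the state, without advancing time (a new reading comes with each control period).
- camera(name): name is "scene" or "top" or "wrist"; returns (picture, depth): 420x560x3 uint8, red, green, blue; 420x560 float32, m along the optical axis (not along the pixel's ray), 0 where there is no reading.
- get_calibration(name): a dict with "vfov" (degrees; the focal length in pixels is half the picture's height over the tangent of half this angle, whatever the lens; pixels are square), "cx", "cy" (the principal point, pixels), "position" and "rotation" of the camera in the world. Camera axes: x right, y down, z forward; pixel columns grow to the right and rows downward; lengths in m; the calibration is good to about 2 mm. A picture is of the moment at which its call begins: read the wrist's pose just before it. get_calibration takes no time and is no camera call; for the wrist camera it gives the pose at the moment of the call.
- hand_in(): hands the job in, once; it reports no verdict.
The state is a dict: "clock": time; "joint_pos": joint angles; "joint_velocities": joint speeds; "tau": joint torques, N m; "position": TCP position; "ee_rot": TCP orientation; "ft_force": force on the tool from outside, world axes, zero at the start; "torque": the same for the moment, N m; "grip_width": opening from 0.0 (shut) to 1.0 (fully open).
Only numpy, scipy, OpenCV 4.12 (cv2) and the standard library are available. Lean on these libraries where they do the work, as an engineer would, in place of code of your own. Each camera call takes 0.05 s, during which the arm holds its last target.

## Working session

There is one attempt and no reset: what is moved stays moved. The work goes in short steps, Python scripts to look and compute and a shell command to move; the robot and the scene stay as the last step left them, time stands still between calls to the robot, and variables do not carry over. Pictures are saved under pics/ and viewed, and the job is handed in when it is done.

```bash
ls; mkdir -p pics
python3 - <<'E'
from workcell import manip,camera,get_calibration
import cv2,numpy as np
o=manip.get_obs();print(o, manip.grip_point_offset)
for n in ["top","scene"]:
    c=get_calibration(n);p,d=camera(n);print(n,c)
    np.savez(f"pics/{n}0.npz",p=p,d=d)
    cv2.imwrite(f"pics/{n}0.png",p[:,:,::-1])
E
```

```text
pics
{'clock': 0.0, 'joint_pos': array([-1.23458122,  0.33285453, -0.0646976 ,  1.46094101,  0.02159658,
        1.34987733, -0.088521  ]), 'joint_velocities': array([-0.00112051, -0.00012212,  0.00023988, -0.00012413,  0.00139875,
       -0.00069384,  0.00144695]), 'tau': array([-8.44257102e-04, -6.25435925e+01,  4.88160679e-02, -3.91614640e+01,
        1.61323103e-02,  9.49183741e-03, -3.43155136e-05]), 'position': array([0.2193538 , 0.58484995, 0.23052689]), 'ee_rot': array([ 1.78448118e-01,  9.83949079e-01, -6.86138877e-04, -9.32637185e-05]), 'ft_force': array([ 0.14907564, -0.23558468, -1.19650254]), 'torque': array([ 0.0778459 ,  0.02548354, -0.00928088]), 'grip_width': 1.003736373105193} -0.0187
top {'vfov': 54.403522649460385, 'cx': 279.9630998007276, 'cy': 214.08304664508057, 'position': array([0.43098561, 0.07001637, 0.90268237]), 'rotation': array([ 0.71080884, -0.69818948,  0.05846308, -0.06216361])}
scene {'vfov': 55.59028980542551, 'cx': 270.20119562066367, 'cy': 211.66894290996842, 'position': array([1.14620182, 0.24543048, 0.63281343]), 'rotation': array([ 0.54743656,  0.7308805 , -0.32801409, -0.2419373 ])}
```

View pics/top0.png

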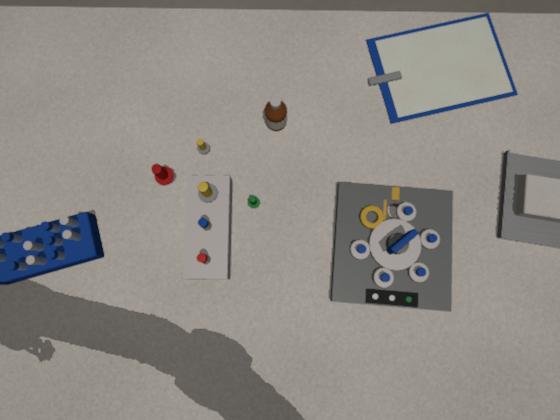

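View pics/scene0.png

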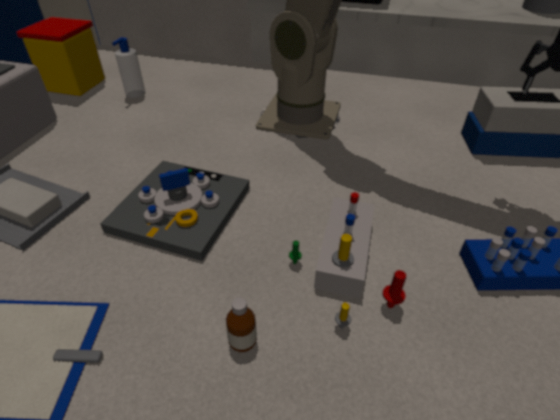

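```bash
cat > h.py <<'E'
import numpy as np,cv2
from scipy.spatial.transform import Rotation as R
from workcell import manip,camera,get_calibration
def world(n,d,uv,c=None,z=None):
    """pixel->world using depth image d, or by plane z"""
    c=c or get_calibration(n); f=210/np.tan(np.radians(c['vfov']/2))
    q=c['rotation']; Rm=R.from_quat(q).as_matrix() if np.size(q)==4 else np.array(q)
    uv=np.atleast_2d(uv).astype(float)
    ray=np.c_[(uv[:,0]-c['cx'])/f,(uv[:,1]-c['cy'])/f,np.ones(len(uv))]@Rm.T
    if z is None: s=d[uv[:,1].round().astype(int),uv[:,0].round().astype(int)]
    else: s=(z-c['position'][2])/ray[:,2]
    return c['position']+ray*s[:,None]
def allworld(n,d,c=None):
    v,u=np.mgrid[:420,:560]
    return world(n,d,np.c_[u.ravel(),v.ravel()],c).reshape(420,560,3)
E
python3 - <<'E'
from h import *
a=np.load('pics/top0.npz');p,d=a['p'],a['d']
W=allworld('top',d)
print(W[380,100],W[50,50],W[50,500],W[100,300],W[350,500])
hsv=cv2.cvtColor(p,cv2.COLOR_RGB2HSV)
def comps(m,name):
    n,l,s,c=cv2.connectedComponentsWithStats(m.astype(np.uint8))
    for i in range(1,n):
        if s[i,4]>8:
            w=W[l==i];print(name,c[i].round(1),s[i,4],np.median(w,0).round(4),'zmax',np.percentile(w[:,2],95).round(3))
H,S,V=[hsv[...,i].astype(int) for i in range(3)]
comps((H>15)&(H<32)&(S>150)&(V>90),'yel')
comps((H>100)&(H<125)&(S>150)&(V>60),'blue')
c1=cv2.resize(p[130:290,140:270],None,fx=4,fy=4,interpolation=2)
c2=cv2.resize(p[175:315,325:460],None,fx=4.5,fy=4.5,interpolation=2)
cv2.imwrite('pics/c1.png',c1[:600,:,::-1]);cv2.imwrite('pics/c2.png',c2[:600,:,::-1])
E
```

```text
[0.22701064 0.44683622 0.00117049] [0.97790201 0.63770266 0.00147669] [ 0.99532901 -0.44463204  0.00121517] [ 0.86157528  0.03384886 -0.00321699] [ 0.30278882 -0.3954513  -0.00143702]
yel [200.9 144.1] 48 [0.726  0.2497 0.0625] zmax 0.066
yel [204.  188.5] 111 [0.6163 0.2274 0.1143] zmax 0.117
yel [395.1 193.2] 74 [ 0.6331 -0.1753  0.0274] zmax 0.03
yel [372.7 215.4] 326 [ 0.5812 -0.1221  0.0407] zmax 0.043
blue [424.2  75.8] 1291 [ 0.8956 -0.204   0.0029] zmax 0.006
blue [407.7 210. ] 49 [ 0.5903 -0.1926  0.0573] zmax 0.06
blue [ 47.2 249. ] 3369 [0.4944 0.5562 0.0444] zmax 0.088
blue [203.1 222.3] 62 [0.5498 0.227  0.104 ] zmax 0.107
blue [403.3 240.7] 211 [ 0.519  -0.1656  0.1086] zmax 0.111
blue [431.8 237.6] 54 [ 0.5322 -0.2403  0.0567] zmax 0.059
blue [361.2 248.4] 50 [ 0.5084 -0.0932  0.0572] zmax 0.06
blue [420.6 271.5] 53 [ 0.4616 -0.2144  0.057 ] zmax 0.059
blue [384.7 276.9] 50 [ 0.4501 -0.1408  0.0571] zmax 0.059
```

View pics/c1.png

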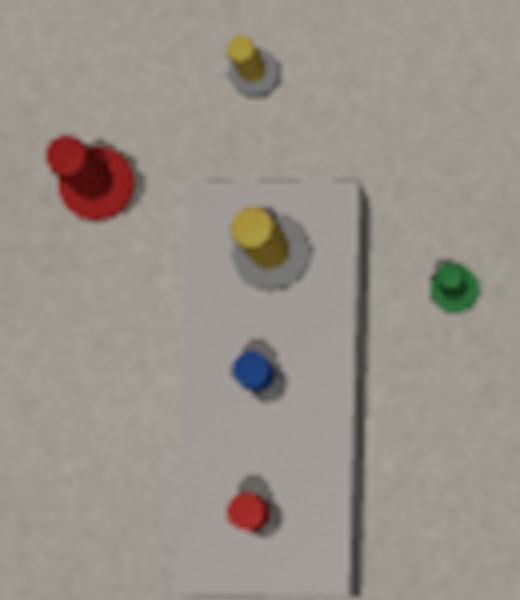

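View pics/c2.png

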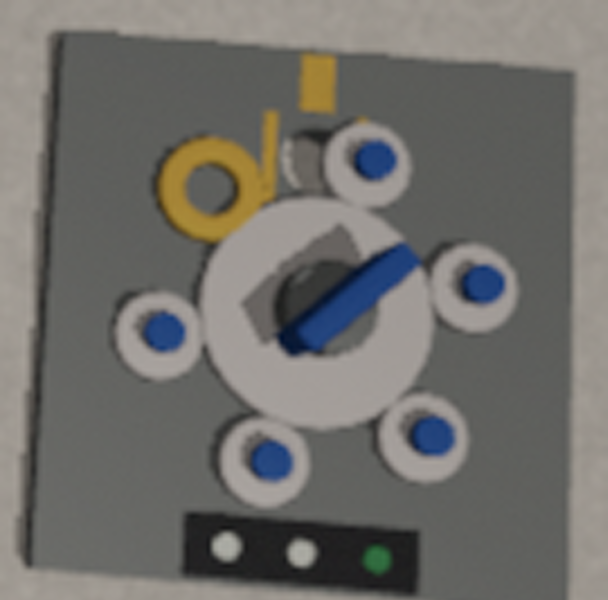

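Run:
```python
from h import *
from scipy.optimize import least_squares
v=world('top',None,[[407.7,210],[431.8,237.6],[420.6,271.5],[384.7,276.9],[361.2,248.4]],z=.058)[:,:2]
h=world('top',None,[[372.7,215.4]],z=.042)[:,:2]
hc=world('top',None,[[325+213/4.5,175+188/4.5]],z=.042)[:,:2];print('hole',h,hc)
P=np.r_[h,v]; 
def res(x):
    a=x[2]-np.arange(6)*np.pi/3
    return (P-np.c_[x[0]+.075*np.cos(a),x[1]+.075*np.sin(a)]).ravel()
best=min((least_squares(res,[.52,-.165,a0]) for a0 in (0,1,2,3)),key=lambda r:r.cost)
x=best.x;print('centre,ang',x,best.fun.reshape(-1,2).round(4))
s=world('top',None,[[395.1,193.2]],z=.028)[0];print('stripe',s)
sd=np.arctan2(s[1]-x[1],s[0]-x[0]);print('dir via stripe',sd,'turn',x[2]-sd, 'socket',x[:2]+.075*np.array([np.cos(sd),np.sin(sd)]))
sh=world('top',None,[[325+316/4.5,175+158/4.5]],z=.028)[0];print('sockethole?',sh)
print('pin top', world('top',None,[[140+254/4,130+226/4]],z=.116), 'collar',world('top',None,[[140+272/4,130+250/4]],z=.061))
# stand edge direction
e=world('top',None,[[325+55/4.5,175+34/4.5],[325+572/4.5,175+73/4.5]],z=.028);print(e)
r=world('top',None,[[140+362/4,130+190/4],[140+353/4,130+590/4]],z=.055);print('rack right edge',r)
t=world('top',None,[[203,222.3],[140+248/4,130+511/4]],z=.105);print('tubes',t)
q=manip.get_obs()['ee_rot'];print(R.from_quat(q).as_matrix().round(3))
```

```text
hole [[ 0.58002077 -0.1220816 ]] [[ 0.57702438 -0.12123956]]
centre,ang [ 0.52052703 -0.16700911  0.68312801] [[ 0.0013 -0.0024]
 [-0.0006  0.0016]
 [ 0.0002  0.001 ]
 [ 0.0002  0.0003]
 [-0.0002 -0.0001]
 [-0.001  -0.0004]]
stripe [ 0.63262798 -0.17520161  0.028     ]
dir via stripe -0.07295174829958799 turn 0.7560797577280155 socket [ 0.59532754 -0.17247564]
sockethole? [ 0.5949721 -0.1743521  0.028    ]
pin top [[0.61933393 0.22764536 0.116     ]] collar [[0.61967117 0.22850956 0.061     ]]
[[ 0.65441192 -0.04870353  0.028     ]
 [ 0.63923508 -0.30004126  0.028     ]]
rack right edge [[0.65469512 0.18306228 0.055     ]
 [0.44329081 0.17947249 0.055     ]]
tubes [[0.54938186 0.22720238 0.105     ]
 [0.47961217 0.22564203 0.105     ]]
[[-0.936  0.351 -0.   ]
 [ 0.351  0.936 -0.001]
 [-0.    -0.001 -1.   ]]
```

```bash
cat >> h.py <<'E'
def go(x,y,z,yaw=None):
    """print tool-frame shift in pendant units to bring TCP to x,y,z, jaw axis (tool y) at world yaw deg (mod 180)"""
    o=manip.get_obs();Rm=R.from_quat(o['ee_rot']).as_matrix()
    s=Rm.T@(np.array([x,y,z])-o['position'])/.04
    cy=np.degrees(np.arctan2(Rm[1,1],Rm[0,1]))
    t=None if yaw is None else -(((yaw-cy)+90)%180-90)/6
    print('t',o['clock'],'pos',o['position'].round(4),'yaw',cy.round(2),'F',o['ft_force'].round(1),'shift',s.round(3),'turn',t,'j7',o['joint_pos'][6].round(2),'grip',round(o['grip_width'],3))
E
python3 -c "
from h import *
go(.50,.2,.24,39.1);go(.5205,-.167,.2,39.1)"
```

```text
t 0.1 pos [0.2193 0.5849 0.2306] yaw 69.44 F [-0.8 -0.4  0.3] shift [-9.948 -6.547 -0.226] turn 5.0574968127718085 j7 -0.09 grip 0.998
t 0.1 pos [0.2193 0.5849 0.2306] yaw 69.44 F [-0.8 -0.4  0.3] shift [-13.649 -14.956   0.784] turn 5.0574968127718085 j7 -0.09 grip 0.998
```

```bash
python3 -m pendant '[[-10,-6.5,-0.2,5.05,0],[-10,-6.5,-0.2,5.05,0],[-10,-6.5,-0.2,5.05,0],[-10,-6.5,-0.2,5.05,0],[-10,-6.5,-0.2,5.05,0]]'; python3 -c "
from h import *
go(.50,.2,.24,39.1);go(.5205,-.167,.2,39.1)"
```

```text
clock: 0.72
position: [0.4057, 0.3319, 0.2364]
ee_rot: [0.429, 0.903, -0.0, -0.0]
ft_force: [1.3, 1.0, -0.6]
grip_width: 0.999
t 0.725 pos [0.4057 0.3319 0.2364] yaw 39.15 F [ 1.3  1.  -0.6] shift [-4.045 -0.254 -0.089] turn 0.007763394822471052 j7 -0.07 grip 0.999
t 0.725 pos [0.4057 0.3319 0.2364] yaw 39.15 F [ 1.3  1.  -0.6] shift [-11.484  -5.649   0.91 ] turn 0.007763394822471052 j7 -0.07 grip 0.999
```

```bash
python3 -m pendant '[[-4,-0.25,-0.1,0,0],[-4,-0.25,-0.1,0,0],[-4,-0.25,-0.1,0,0],[-4,-0.25,-0.1,0,0]]'; python3 -c "
from h import *
c=get_calibration('wrist');p,d=camera('wrist');np.savez('pics/w1.npz',p=p,d=d,**c);cv2.imwrite('pics/w1.png',p[:,:,::-1])
print(c)
go(.5205,-.167,.2,39.1)"
```

```text
clock: 1.23
position: [0.4996, 0.2002, 0.2404]
ee_rot: [0.432, 0.902, -0.0, 0.0]
ft_force: [0.0, 0.6, -0.2]
grip_width: 1.0
{'vfov': 67.1397803748887, 'cx': 280.12923616902617, 'cy': 210.138664439882, 'position': array([0.45347394, 0.25701455, 0.38391166]), 'rotation': array([0.93346591, 0.32831661, 0.04774256, 0.13627269])}
t 1.275 pos [0.4985 0.2024 0.2402] yaw 39.0 F [-0.2  1.2  0. ] shift [-7.522 -5.383  1.008] turn -0.016215482647628694 j7 0.25 grip 1.001
```

View pics/w1.png

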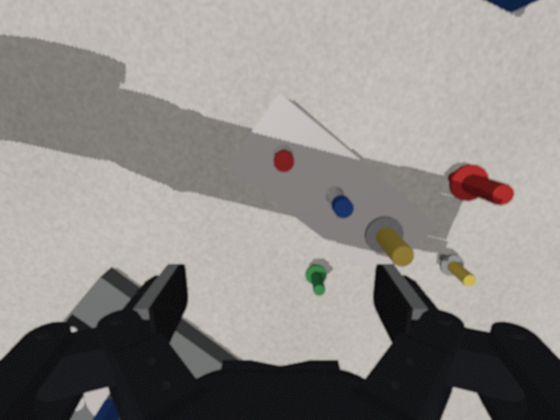

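```bash
python3 -m pendant '[[-7.5,-5.4,1,0,0],[-7.5,-5.4,1,0,0],[-7.5,-5.4,1,0,0],[-7.5,-5.4,1,0,0],[-7.5,-5.4,1,0,0]]'; python3 -c "
from h import *
a=np.load('pics/w1.npz');c={k:a[k] for k in ['vfov','cx','cy','position','rotation']}
print(world('w',None,[[402,253]],c=c,z=.116),world('w',None,[[384,234]],c=c,z=.061))
go(.5205,-.167,.2,39.1)"
```

```text
clock: 1.9
position: [0.5165, -0.1068, 0.2067]
ee_rot: [0.428, 0.904, 0.001, -0.0]
ft_force: [0.3, 0.4, -0.3]
grip_width: 0.994
[[0.61666428 0.232778   0.116     ]] [[0.61886192 0.23152938 0.061     ]]
t 1.9 pos [ 0.5165 -0.1068  0.2067] yaw 39.3 F [ 0.3  0.4 -0.3] shift [-1.228 -0.877  0.166] turn 0.03381831541534789 j7 0.88 grip 0.994
```

```bash
python3 -m pendant '[[-1.2,-0.88,0.15,0,0],[-1.2,-0.88,0.15,0,0],[-1.2,-0.88,0.15,0,0],[-1.2,-0.88,0.15,0,0]]'; python3 -c "
from h import *
c=get_calibration('wrist');p,d=camera('wrist');np.savez('pics/w2.npz',p=p,d=d,**c);cv2.imwrite('pics/w2.png',p[:,:,::-1])
go(.5205,-.167,.073,39.1)"
```

```text
clock: 2.4
position: [0.52, -0.1639, 0.2008]
ee_rot: [0.428, 0.904, 0.0, -0.0]
ft_force: [-0.0, -0.7, -0.7]
grip_width: 0.999
t 2.45 pos [ 0.52   -0.1642  0.2009] yaw 39.32 F [-0.   0.4 -0.5] shift [-0.064 -0.036  3.198] turn 0.03660219145572796 j7 1.01 grip 0.997
```

View pics/w2.png

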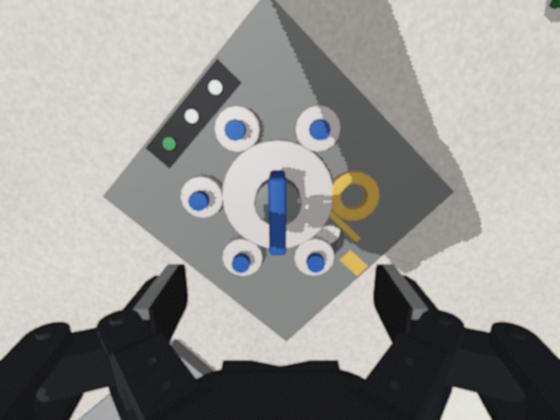

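Run:
```python
from h import *
from scipy.optimize import least_squares
a=np.load('pics/w2.npz');c={k:a[k] for k in ['vfov','cx','cy','position','rotation']}
v=world('w',None,[[316,263],[240,263],[199,201],[235,130],[320,129]],c=c,z=.058)[:,:2]
h=world('w',None,[[354,195]],c=c,z=.042)[:,:2]
P=np.r_[h,v]
def res(x):
    a=x[2]-np.arange(6)*np.pi/3
    return (P-np.c_[x[0]+.075*np.cos(a),x[1]+.075*np.sin(a)]).ravel()
r=least_squares(res,[.52,-.165,.68]);x=r.x;print(x,r.fun.reshape(-1,2).round(4))
s=world('w',None,[[353,263]],c=c,z=.028)[0];print(s,np.arctan2(s[1]-x[1],s[0]-x[0]))
```

```text
[ 0.51968695 -0.1672494   0.69104871] [[-0.0007  0.0003]
 [-0.0004  0.0001]
 [-0.001   0.0001]
 [ 0.001   0.0005]
 [ 0.0008 -0.0006]
 [ 0.0003 -0.0005]]
[ 0.63325246 -0.17655887  0.028     ] -0.08179154434397129
```

```bash
python3 -m pendant '[[-0.06,-0.04,1.5,0,0],[-0.06,-0.04,3.2,0,0],[-0.06,-0.04,3.2,0,0],[-0.06,-0.04,3.2,0,1]]' 40;python3 -m pendant '[[0,0,0,0,1],[0,0,0,0,1],[0,0,0,0,1],[0,0,0,0,1]]' 40; python3 -c "
from h import *
go(.52,-.167,.073,-4.1)"
```

```text
clock: 2.95
position: [0.5208, -0.1688, 0.0746]
ee_rot: [0.429, 0.903, 0.0, 0.001]
ft_force: [0.9, 0.5, 0.3]
grip_width: 0.812
clock: 3.45
position: [0.5209, -0.1688, 0.074]
ee_rot: [0.429, 0.903, 0.001, 0.001]
ft_force: [0.5, 2.0, 7.0]
grip_width: 0.164
t 3.45 pos [ 0.5209 -0.1688  0.074 ] yaw 39.17 F [0.5 2.  7. ] shift [0.048 0.011 0.025] turn 7.212231188811304 j7 1.1 grip 0.164
```

```bash
python3 -m pendant '[[0,0,0,1.2,1],[0,0,0,2.5,1],[0,0,0,4,1],[0,0,0,5.5,1],[0,0,0,7.2,1]]' ;python3 -m pendant '[[0,0,0,0,1],[0,0,0,0,1]]'; python3 -c "
from h import *
go(.52,-.167,.073,-4.1)
c=get_calibration('top');p,d=camera('top');cv2.imwrite('pics/t2.png',cv2.resize(p[175:315,325:460],None,fx=4.2,fy=4.2,interpolation=2)[:,:,::-1])"
```

```text
clock: 4.08
position: [0.5205, -0.1689, 0.074]
ee_rot: [0.733, 0.68, 0.001, 0.0]
ft_force: [-2.4, 1.7, 8.3]
grip_width: 0.157
clock: 4.32
position: [0.5205, -0.1689, 0.074]
ee_rot: [0.732, 0.682, 0.001, 0.0]
ft_force: [-2.2, 2.7, 10.5]
grip_width: 0.156
t 4.325 pos [ 0.5205 -0.1689  0.074 ] yaw -4.05 F [-2.2  2.7 10.5] shift [ 0.046 -0.016  0.025] turn 0.00895735441408855 j7 0.41 grip 0.156
```

View pics/t2.png

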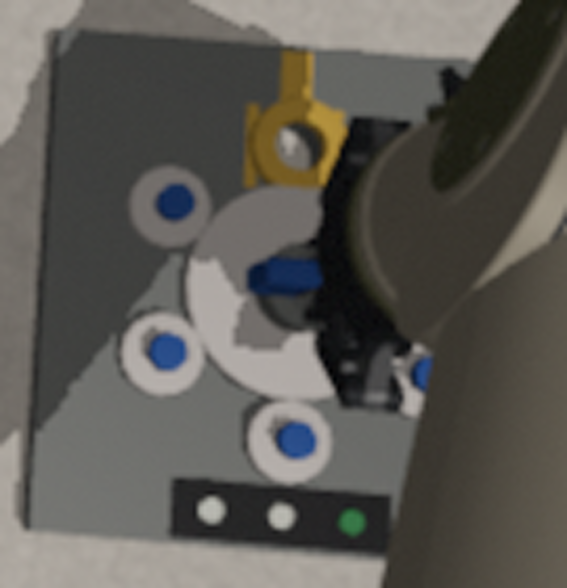

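```bash
python3 -m pendant '[[0,0,0,0,0],[0,0,0,0,0],[0,0,0,0,0],[0,0,0,0,0]]' ;python3 -m pendant '[[0,0,-1.5,0,0],[0,0,-3,0,0],[0,0,-4,0,0],[0,0,-4,0,0]]'; python3 -c "
from h import *
c=get_calibration('wrist');p,d=camera('wrist');np.savez('pics/w3.npz',p=p,d=d,**c);cv2.imwrite('pics/w3.png',p[:,:,::-1])
go(.6185,.23,.24,91)"
```

```text
clock: 4.88
position: [0.5198, -0.1691, 0.0728]
ee_rot: [0.732, 0.682, -0.0, -0.0]
ft_force: [0.1, 0.7, 0.6]
grip_width: 0.982
clock: 5.38
position: [0.5213, -0.1696, 0.2359]
ee_rot: [0.732, 0.682, 0.002, 0.002]
ft_force: [-0.3, 0.1, -0.1]
grip_width: 0.998
t 5.425 pos [ 0.5204 -0.1692  0.2338] yaw -4.05 F [-0.  -0.3  0.2] shift [10.128  1.742 -0.146] turn 14.158428666223093 j7 0.29 grip 1.0
```

View pics/w3.png

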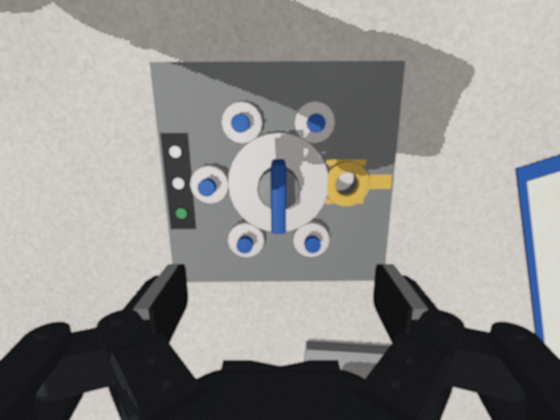

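```bash
python3 -m pendant '[[10,1.5,-0.3,14.1,0],[10,1.5,-0.3,14.1,0],[10,1.5,-0.3,14.1,0],[10,1.5,-0.3,14.1,0],[10,1.5,-0.3,14.1,0]]'
python3 - <<'E'
from h import *
from scipy.optimize import least_squares
a=np.load('pics/w3.npz');c={k:a[k] for k in ['vfov','cx','cy','position','rotation']}
v=world('w',None,[[312,244],[245,244],[207,187],[240,123],[317,123]],c=c,z=.058)[:,:2]
h=world('w',None,[[347.5,183.5]],c=c,z=.042)[:,:2]
P=np.r_[h,v]
def res(x):
    a=x[2]-np.arange(6)*np.pi/3
    return (P-np.c_[x[0]+.075*np.cos(a),x[1]+.075*np.sin(a)]).ravel()
r=least_squares(res,[.52,-.165,.0]);x=r.x;print(h,x,r.fun.reshape(-1,2).round(4))
s=world('w',None,[[380.5,181.5]],c=c,z=.028)[0];print(s,np.arctan2(s[1]-x[1],s[0]-x[0]))
e=world('w',None,[[404,62],[386,280]],c=c,z=.028);print(e,'normal', np.arctan2(*(e[0]-e[1])[[1,0]])-np.pi/2)
print('hole',x[:2]+.075*np.array([np.cos(x[2]),np.sin(x[2])]))
go(.6185,.23,.24,91)
E
cat > /dev/null
```

```text
clock: 6.05
position: [0.5845, 0.1232, 0.2402]
ee_rot: [0.955, 0.296, -0.001, -0.0]
ft_force: [0.8, -0.2, -0.5]
grip_width: 0.998
[[ 0.59478332 -0.1724319 ]] [ 0.52015272 -0.16715921 -0.07267244] [[-0.0002  0.0002]
 [-0.001   0.0011]
 [ 0.0007  0.0011]
 [ 0.0007 -0.0002]
 [-0.0004 -0.0011]
 [ 0.0001 -0.0011]]
[ 0.63493907 -0.17598691  0.028     ] -0.07675436140363648
[[ 0.65663486 -0.05352311  0.028     ]
 [ 0.64400546 -0.30130346  0.028     ]] normal -0.050926055732804176
hole [ 0.59495476 -0.17260485]
t 6.05 pos [0.5845 0.1232 0.2402] yaw -55.6 F [ 0.8 -0.2 -0.5] shift [ 2.21  -1.724  0.003] turn 5.5665429237234605 j7 -1.08 grip 0.998
```

```bash
python3 -m pendant '[[2.2,-1.7,0,5.55,0],[2.2,-1.7,0,5.55,0],[2.2,-1.7,0,5.55,0],[2.2,-1.7,0,5.55,0],[2.2,-1.7,0,5.55,0]]'
python3 - <<'E'
from h import *
c=get_calibration('wrist');p,d=camera('wrist');np.savez('pics/w4.npz',p=p,d=d,**c);cv2.imwrite('pics/w4.png',p[:,:,::-1])
go(.6185,.23,.24,91)
hsv=cv2.cvtColor(p,cv2.COLOR_RGB2HSV);H,S,V=[hsv[...,i].astype(int) for i in range(3)]
n,l,s,cc=cv2.connectedComponentsWithStats(((H>15)&(H<32)&(S>150)&(V>60)).astype(np.uint8))
print(s[1:],cc[1:])
E
```

```text
clock: 6.68
position: [0.6183, 0.2263, 0.2411]
ee_rot: [1.0, 0.014, -0.0, 0.0]
ft_force: [0.5, -0.3, 0.1]
grip_width: 0.998
t 6.725 pos [0.6184 0.2263 0.2414] yaw -88.43 F [-0.1 -1.2  0.3] shift [ 0.005 -0.092  0.036] turn 0.09540868067352903 j7 -1.72 grip 0.999
[[250  63  15  18 199]
 [265 178  22  32 531]] [[257.32663317  71.53768844]
 [275.80979284 193.75329567]]
```

View pics/w4.png

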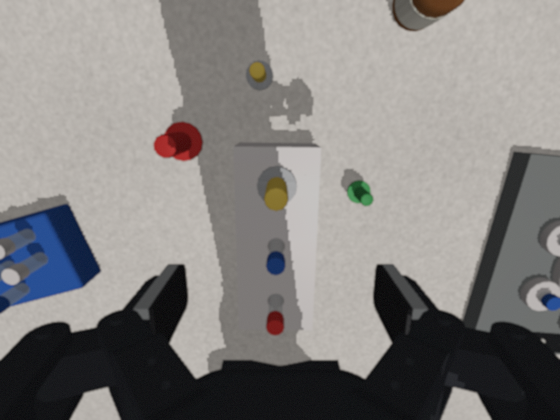

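Run:
```python
from h import *
a=np.load('pics/w4.npz');c={k:a[k] for k in ['vfov','cx','cy','position','rotation']}
print(world('w',None,[[276,199]],c=c,z=.116),world('w',None,[[276.5,186]],c=c,z=.061),c['position'])
# TCP projection col check
W=allworld('w',a['d'],c); 
m=(W[...,2]>.108)&(W[...,2]<.125)&(abs(W[...,0]-.6185)<.025)&(abs(W[...,1]-.23)<.025)
print(m.sum(),W[m].mean(0)); 
m=(W[...,2]>.057)&(W[...,2]<.066)&(abs(W[...,0]-.6185)<.03)&(abs(W[...,1]-.23)<.03);print(m.sum(),W[m].mean(0))
```

```text
[[0.62031128 0.23019598 0.116     ]] [[0.61994276 0.23035601 0.061     ]] [0.69060424 0.22841513 0.38459964]
485 [0.62116528 0.23011062 0.11627533]
888 [0.62503624 0.23014486 0.06084615]
```

```bash
python3 -m pendant '[[0.04,-0.08,0.5,0.1,0],[0.04,-0.08,2,0.1,0],[0.04,-0.08,3.4,0.1,0],[0.04,-0.08,4.1,0.1,0],[0.04,-0.08,4.1,0.1,0]]' 60; python3 -m pendant '[[0,0,0,0,1],[0,0,0,0,1],[0,0,0,0,1],[0,0,0,0,1],[0,0,0,0,1]]' 60; python3 -c "
from h import *
go(.62,.2295,.077,91)"
```

```text
clock: 7.35
position: [0.6181, 0.2299, 0.0747]
ee_rot: [1.0, 0.008, -0.002, 0.001]
ft_force: [-0.1, -0.1, -0.1]
grip_width: 1.0
clock: 7.98
position: [0.6204, 0.2309, 0.0786]
ee_rot: [1.0, 0.008, 0.001, -0.0]
ft_force: [-2.5, 0.3, 6.6]
grip_width: 0.242
t 7.975 pos [0.6204 0.2309 0.0786] yaw -89.13 F [-2.5  0.3  6.6] shift [-0.011  0.034  0.041] turn -0.021169772926574144 j7 -1.67 grip 0.242
```

```bash
python3 -m pendant '[[0,0,-0.3,0,1],[0,0,-1,0,1],[0,0,-2,0,1],[0,0,-2.8,0,1],[0,0,-2.8,0,1]]' 60;  python3 -c "
from h import *
go(.595,-.1725,.19,86)"
```

```text
clock: 8.6
position: [0.6213, 0.2306, 0.1929]
ee_rot: [1.0, 0.007, 0.002, -0.001]
ft_force: [0.6, 0.4, -0.8]
grip_width: 0.242
t 8.6 pos [0.6213 0.2306 0.1929] yaw -89.15 F [ 0.6  0.4 -0.8] shift [-0.807 10.066  0.051] turn 0.8081197779084542 j7 -1.72 grip 0.242
```

```bash
python3 -m pendant '[[-0.8,1,0,0.8,1],[-0.8,2.2,0,0.8,1],[-0.8,3.4,0,0.8,1],[-0.8,4.6,0,0.8,1],[-0.8,5.8,0,0.8,1]]' ; python3 -m pendant '[[0,1.2,0,0,1],[0,2.4,0,0,1],[0,3.4,0,0,1],[0,4,0,0,1],[0,4,0,0,1]]' ; python3 -c "
from h import *
go(.595,-.1725,.19,86)
c=get_calibration('wrist');p,d=camera('wrist');np.savez('pics/w5.npz',p=p,d=d,**c);cv2.imwrite('pics/w5.png',p[:,:,::-1])
p,d=camera('scene');cv2.imwrite('pics/s5.png',cv2.resize(p[100:270,80:280],None,fx=3.5,fy=3.5,interpolation=2)[:,:,::-1])
"
```

```text
clock: 9.22
position: [0.5908, -0.0032, 0.189]
ee_rot: [0.999, -0.034, -0.001, -0.0]
ft_force: [0.3, 0.4, -1.3]
grip_width: 0.239
clock: 9.85
position: [0.5793, -0.1639, 0.1891]
ee_rot: [0.999, -0.036, -0.001, 0.0]
ft_force: [0.7, -0.9, -0.3]
grip_width: 0.243
t 9.85 pos [ 0.5793 -0.1639  0.1891] yaw -94.16 F [ 0.7 -0.9 -0.3] shift [ 0.407  0.187 -0.023] turn -0.027091216215031483 j7 -1.17 grip 0.243
```

View pics/w5.png

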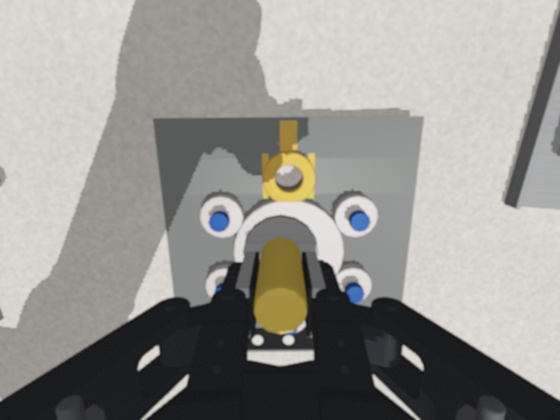

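View pics/s5.png

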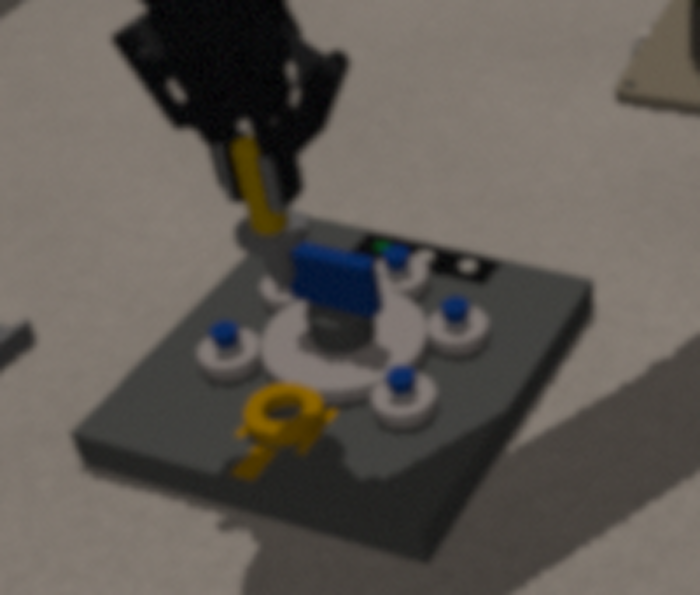

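```bash
cat > pin.py <<'E'
from h import *
def pinfit(f):
    a=np.load(f);c={k:a[k] for k in ['vfov','cx','cy','position','rotation']};p,d=a['p'],a['d']
    W=allworld('w',d,c);hsv=cv2.cvtColor(p,cv2.COLOR_RGB2HSV);H,S,V=[hsv[...,i].astype(int) for i in range(3)]
    m=(H>15)&(H<32)&(S>150)&(V>40);m[:215]=0
    w=W[m&(d>0)];print('yel',len(w),w.min(0),w.max(0))
    for lo in np.arange(w[:,2].min(),w[:,2].max(),.008):
        k=(w[:,2]>=lo)&(w[:,2]<lo+.008)
        if k.sum()>10:print(lo.round(3),k.sum(),np.r_[w[k].max(0)[0],np.median(w[k],0)].round(4))
    return W,p,d,m
if __name__=='__main__':
    import sys
    W,p,d,m=pinfit(sys.argv[1])
    k=np.zeros((420,560),bool);k[205:270,240:322]=1
    k&=~m&(d>0)&(W[...,2]>.12)&(W[...,2]<.2)&(p.max(2).astype(int)-p.min(2)<25)&(p.max(2)>60)
    w=W[k];A=np.c_[w[:,:2],np.ones(len(w))]
    s=np.linalg.lstsq(A,w[:,2],rcond=None)[0];r=w[:,2]-A@s;g=abs(r)<.004
    s=np.linalg.lstsq(A[g],w[g,2],rcond=None)[0];print('collar',g.sum(),s,w[g].mean(0),w[g].min(0),w[g].max(0))
E
python3 pin.py pics/w5.npz
```

```text
yel 3968 [ 0.56959549 -0.17450419  0.17644403] [ 0.59067918 -0.15264449  0.22920436]
0.176 176 [ 0.5903  0.5887 -0.1643  0.181 ]
0.184 238 [ 0.5902  0.5885 -0.1644  0.1884]
0.192 290 [ 0.5902  0.5885 -0.1648  0.1964]
0.2 351 [ 0.5905  0.5885 -0.1644  0.2044]
0.208 412 [ 0.5904  0.5885 -0.1644  0.2127]
0.216 502 [ 0.5907  0.5885 -0.1644  0.2208]
0.224 1999 [ 0.5903  0.5812 -0.1636  0.2273]
collar 1666 [-0.02525085 -0.00253095  0.18685662] [ 0.58996486 -0.16489265  0.17237684] [ 0.57578864 -0.18453176  0.16914139] [ 0.60000241 -0.14326357  0.17678088]
```

```bash
python3 -m pendant '[[0.2,0.1,0,0,1],[0.4,0.19,0,0,1],[0.4,0.19,0,0,1],[0.4,0.19,0,0,1]]' ; python3 -c "
from h import *
go(.595,-.1725,.19,86)
c=get_calibration('wrist');p,d=camera('wrist');np.savez('pics/w6.npz',p=p,d=d,**c);cv2.imwrite('pics/w6.png',p[:,:,::-1])
a=np.load('pics/w5.npz');c={k:a[k] for k in ['vfov','cx','cy','position','rotation']}
print(world('w',None,[[288.5,176.5]],c=c,z=.042))
W=allworld('w',a['d'],c);p=a['p'];hsv=cv2.cvtColor(p,cv2.COLOR_RGB2HSV);H,S,V=[hsv[...,i].astype(int) for i in range(3)]
m=(H>15)&(H<32)&(S>120)&(V>40)&(W[...,2]>.037)&(W[...,2]<.047);print(m.sum())
cn,_=cv2.findContours(m.astype(np.uint8),0,1);cn=max(cn,key=len);(u,v),r=cv2.minEnclosingCircle(cn);e=cv2.fitEllipse(cn);print(u,v,r,e,world('w',None,[[u,v],e[0]],c=c,z=.042))
"; python3 pin.py pics/w6.npz | tail -4
```

```text
clock: 10.45
position: [0.5959, -0.1702, 0.1896]
ee_rot: [0.999, -0.034, -0.0, 0.0]
ft_force: [0.4, -0.3, -2.1]
grip_width: 0.242
t 10.45 pos [ 0.5959 -0.1702  0.1896] yaw -93.94 F [ 0.4 -0.3 -2.1] shift [-0.019  0.059 -0.011] turn 0.010334966380658747 j7 -1.15 grip 0.242
[[ 0.59655416 -0.17274234  0.042     ]]
1457
289.4285583496094 177.85714721679688 26.636356353759766 ((289.0698547363281, 176.87281799316406), (49.7636833190918, 51.5247688293457), 79.73827362060547) [[ 0.59521577 -0.17351904  0.042     ]
 [ 0.5961652  -0.17324726  0.042     ]]
0.209 416 [ 0.607   0.6051 -0.1709  0.2132]
0.217 488 [ 0.6072  0.6051 -0.1707  0.2212]
0.225 1981 [ 0.6068  0.5979 -0.1701  0.2278]
collar 1676 [-0.01938592 -0.00040415  0.18460945] [ 0.60656203 -0.17106096  0.17291982] [ 0.59272247 -0.19095258  0.16967527] [ 0.61656659 -0.14950733  0.17650215]
```

View pics/w6.png

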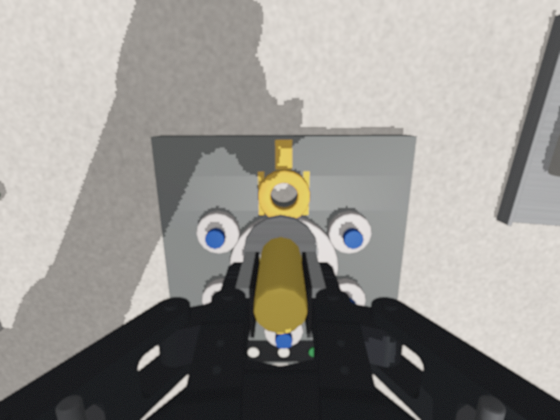

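```bash
python3 -m pendant '[[-0.01,0.055,0.3,0,1],[-0.01,0.055,1,0,1],[-0.01,0.055,1.6,0,1],[-0.01,0.055,2.0,0,1],[-0.01,0.055,2.0,0,1]]' ; python3 -c "
from h import *
go(.5955,-.1727,.066,86)
c=get_calibration('wrist');p,d=camera('wrist');np.savez('pics/w7.npz',p=p,d=d,**c);cv2.imwrite('pics/w7.png',p[:,:,::-1])
p,d=camera('scene');cv2.imwrite('pics/s7.png',cv2.resize(p[130:270,80:260],None,fx=4,fy=4,interpolation=2)[:,:,::-1])
"
```

```text
clock: 11.12
position: [0.5947, -0.1722, 0.1086]
ee_rot: [0.999, -0.034, -0.001, -0.0]
ft_force: [-0.6, 0.3, -1.1]
grip_width: 0.239
t 11.125 pos [ 0.5947 -0.1722  0.1086] yaw -93.94 F [-0.6  0.3 -1.1] shift [0.024 0.012 1.064] turn 0.009648286712679996 j7 -1.1 grip 0.239
```

View pics/s7.png

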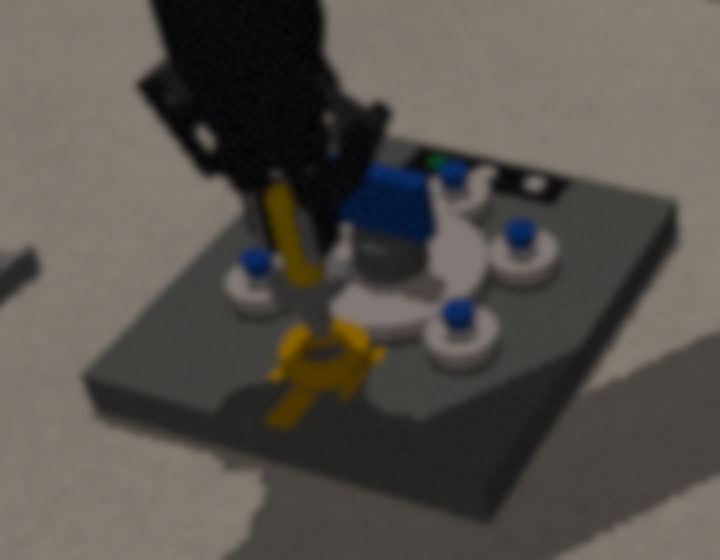

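```bash
python3 -m pendant '[[0.01,0.01,0.25,0,1],[0.01,0.01,0.5,0,1],[0.01,0.01,0.7,0,1],[0.01,0.01,0.7,0,1]]' ; python3 -m pendant '[[0,0,0.15,0,1],[0,0,0.3,0,1],[0,0,0.3,0,1]]'; python3 -c "
from h import *
go(.5955,-.1727,.066,86)
c=get_calibration('wrist');p,d=camera('wrist');np.savez('pics/w8.npz',p=p,d=d,**c);cv2.imwrite('pics/w8.png',p[:,:,::-1])"; python3 pin.py pics/w8.npz|tail -4
```

```text
clock: 11.72
position: [0.5953, -0.1726, 0.0809]
ee_rot: [0.999, -0.034, -0.001, -0.0]
ft_force: [-0.4, -0.7, -0.9]
grip_width: 0.24
clock: 12.1
position: [0.5955, -0.1726, 0.0692]
ee_rot: [0.999, -0.034, -0.0, -0.0]
ft_force: [0.6, -0.3, -1.9]
grip_width: 0.242
t 12.1 pos [ 0.5955 -0.1726  0.0692] yaw -93.93 F [ 0.6 -0.3 -1.9] shift [0.    0.002 0.08 ] turn 0.010922112901624814 j7 -1.07 grip 0.242
0.084 365 [ 0.6065  0.6047 -0.1731  0.0882]
0.092 453 [ 0.6066  0.6046 -0.1731  0.0962]
0.1 2052 [ 0.6068  0.5988 -0.1725  0.1071]
0.108 214 [ 0.6058  0.5954 -0.1731  0.1083]pin.py:18: RuntimeWarning: Mean of empty slice.
  s=np.linalg.lstsq(A[g],w[g,2],rcond=None)[0];print('collar',g.sum(),s,w[g].mean(0),w[g].min(0),w[g].max(0))
  ret = um.true_divide(
Traceback (most recent call last):
  File "pin.py", line 18, in <module>
    s=np.linalg.lstsq(A[g],w[g,2],rcond=None)[0];print('collar',g.sum(),s,w[g].mean(0),w[g].min(0),w[g].max(0))
                                                                                       ~~~~~~~~^^^
ValueError: zero-size array to reduction operation minimum which has no identity
```

View pics/w8.png

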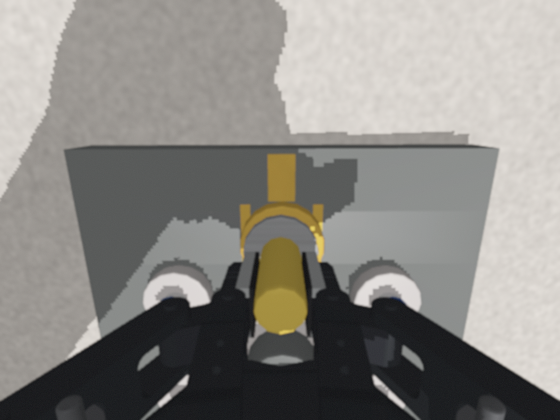

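```bash
python3 -m pendant '[[0,0,0.05,0,1],[0,0,0.1,0,1],[0,0,0.1,0,1]]'; python3 -m pendant '[[0,0,0.025,0,1],[0,0,0.025,0,1]]'
```

```text
clock: 12.52
position: [0.5958, -0.1727, 0.0657]
ee_rot: [0.999, -0.034, 0.0, -0.0]
ft_force: [-0.5, 0.3, -1.4]
grip_width: 0.24
clock: 12.78
position: [0.596, -0.1731, 0.0656]
ee_rot: [0.999, -0.034, 0.0, -0.0]
ft_force: [-3.0, 0.1, 7.3]
grip_width: 0.239
```

Contact (7 N, up). Now release, rise and check.

```bash
python3 -m pendant '[[0,0,0,0,0.6],[0,0,0,0,0],[0,0,0,0,0],[0,0,0,0,0],[0,0,0,0,0]]' ;python3 -m pendant '[[0,0,-0.5,0,0],[0,0,-1.5,0,0],[0,0,-3,0,0],[0,0,-4,0,0],[0,0,-4,0,0]]'
python3 - <<'E'
from h import *
go(.5955,-.1727,.2,86)
c=get_calibration('wrist');p,d=camera('wrist');np.savez('pics/w9.npz',p=p,d=d,**c);cv2.imwrite('pics/w9.png',p[:,:,::-1])
W=allworld('w',d,c)
m=(np.hypot(W[...,0]-.5955,W[...,1]+.1727)<.02)
for lo,hi in((.095,.115),(.044,.054)):
    k=m&(W[...,2]>lo)&(W[...,2]<hi);w=W[k];print(k.sum(),np.median(w,0),np.percentile(w[:,2],[5,95]))
    A=np.c_[w[:,:2],np.ones(len(w))];print(np.linalg.lstsq(A,w[:,2],rcond=None)[0])
p,d=camera('scene');cv2.imwrite('pics/s9.png',cv2.resize(p[130:270,80:260],None,fx=4,fy=4,interpolation=2)[:,:,::-1])
E
```

```text
clock: 13.4
position: [0.5958, -0.1728, 0.0647]
ee_rot: [0.999, -0.034, -0.0, -0.0]
ft_force: [0.0, -0.0, 0.6]
grip_width: 1.003
clock: 14.02
position: [0.5972, -0.1739, 0.2294]
ee_rot: [0.999, -0.035, 0.003, 0.0]
ft_force: [-0.3, -0.0, -0.6]
grip_width: 1.0
t 14.025 pos [ 0.5972 -0.1739  0.2294] yaw -93.97 F [-0.3 -0.  -0.6] shift [-0.048 -0.027  0.735] turn 0.005657777738946379 j7 -1.16 grip 1.0
470 [ 0.59684876 -0.1732751   0.1037665 ] [0.09933401 0.10496018]
[-0.13028411 -0.01497733  0.17849891]
587 [ 0.60296049 -0.1726214   0.04912696] [0.04796212 0.05037665]
[-0.00203169 -0.00174694  0.05007808]
```

View pics/w9.png

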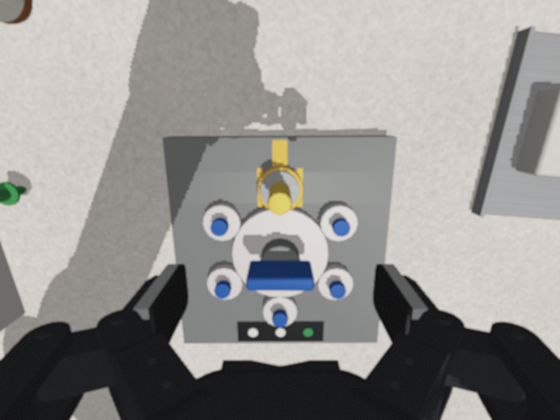

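View pics/s9.png

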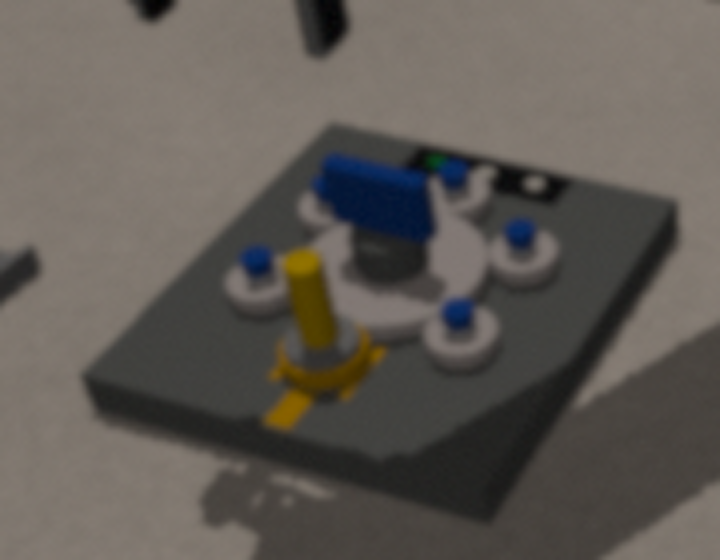

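```bash
python3 -m pendant '[[0,0,0,0,0],[0,0,0,0,0]]'
python3 - <<'E'
from h import *
c=get_calibration('wrist');p,d=camera('wrist');W=allworld('w',d,c)
r=np.hypot(W[...,0]-.5955,W[...,1]+.1727);z=W[...,2]
hsv=cv2.cvtColor(p,cv2.COLOR_RGB2HSV);y=(hsv[...,0]>15)&(hsv[...,0]<32)&(hsv[...,1]>120)
for n,k in(('ring',y&(r>.0225)&(r<.028)&(z>.035)&(z<.046)),('collar',~y&(r>.013)&(r<.02)&(z>.044)&(z<.054)),('stand',(abs(W[...,0]-.62)<.01)&(abs(W[...,1]+.22)<.01))):
    print(n,k.sum(),np.median(z[k]))
k=(np.hypot(W[...,0]-.52,W[...,1]+.167)<.045)&(z>.036)&(z<.048);print('plate',np.median(z[k]))
E
```

```text
clock: 14.38
position: [0.5954, -0.1726, 0.2239]
ee_rot: [0.999, -0.034, -0.001, -0.0]
ft_force: [0.2, -0.2, -0.3]
grip_width: 1.0
ring 218 0.04247681665401387
collar 483 0.0491191628137273
stand 358 0.02912035921105663
plate 0.04315749308456726
```

```bash
python3 -c "
from workcell import hand_in
print(hand_in())"
```

```text
the job is handed in; nothing more can be done
None
```

I turned the carousel about 43° clockwise by its hub bar, so the yellow-ringed index hole stands over the socket. I then took the larger yellow-gripped pin from the rack, lowered it through the hole until it touched at about 7 N, and let go. The job was handed in at 14.4 s with the gripper open and clear above the pin.

- **Seating:** the collar top measured 6 mm above the carousel plate (49.1 mm against 43.2 mm), which matches its thickness. It was level to about 0.002, so it lies flat.
- **Alignment:** before I inserted the pin, the carousel stood at −0.073 rad. The socket direction measured −0.077 rad from the stripe and −0.051 rad from the stand's edge. These two disagree slightly, but both are well within the 0.17 rad allowed.
- **Height readings:** they run about 1 mm high, for example 29.1 mm for the 28 mm stand, which is within the calibration error.
- **Forces:** the highest wrist force I saw at the end of a move was about 11 N, while turning the carousel.

No check failed.

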